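# Sieve spacers from nuts on sprung rails

## Task

Lift the sieve by its orange bar and lower it gently, without spilling, onto the sprung rails over the blue catch bin; then, keeping it bearing lightly on the rails the whole time (never pressing or knocking hard, 20 N at most), shake it side to side along them until all five brass spacers have dropped through into the bin and only the three big nuts are left in the sieve. Finally slide the sieve along the rails right up against the red stop and let go of it there, and leave the bottle, tumbler and wrench alone.

Things in the scene. Friction and masses are not known exactly. Their poses are not given: they have to be found in the camera images.
- sieve: Metal hand sieve, 180 (x) x 148 (y) mm, 100 mm high with its orange bar; 0.35 kg empty, 0.7 kg loaded (each +-25%). Origin: centre of its underside, z up. Walls 34 mm high, 4 mm thick. Along both x ends runs a flat flange 4 mm thick at the bottom, x = 74 to 90 mm on either side, 148 mm long: it rides on the rails. Same after a half turn. Starts level on the bench.
- sieve_floor (a point): Centre of the sieve's floor, 4 mm above its underside. Inside 140 x 140 mm: three flat lands with two open slots between, all along its x; slots 18 mm wide, centred at y = -35 and +35 mm. All oily (friction about 0.2): parts lie still when carried level and smoothly, and slide into the slots when it is shaken along its y with quick reversals (40 to 80 mm strokes at about 0.3 m/s).
- sieve_grip (a point): Middle of the sieve's orange handle bar, 90 mm above its underside, over its centre. The bar runs along the sieve's x: 148 mm long, 16 mm wide (y), 20 mm tall, with nothing beneath its middle but the parts, whose tops are 28 mm above the underside.
- bin: Blue catch bin fixed to the bench, 220 (x) x 280 (y) mm, walls 4 mm thick, 45 mm high; origin: centre of its underside, z up. Two steel rails run along its y above it, at x = -84.5 and +84.5 mm, 19 mm wide, 270 mm long. Upright lips outside them (inner faces at x = -94 and +94 mm, 12 mm above the rails) leave the sieve 4 mm each side; sieve x along bin x, either way round.
- rail_mid (a point): Point midway between the rails, over the bin's centre, fixed at 84 mm above the bench. The rails are height-adjustable and their height is NOT measured: the tops lie anywhere from 18 mm below to 18 mm above this point (66 to 102 mm over the bench); feel for them or look. They are sprung: they sink about 2 mm per 10 N and bottom after 10 mm.
- stop (a point): Middle of the face of the red end stop on the bin. The face looks along the bin's -y, is 120 mm wide, reaches from 40 to 120 mm above the bench, gives 1 mm per N (8 mm at most) and stands 115 mm from the bin's centre in +y. A sieve home against it has its centre 74 mm from the face, at y = 41 mm from the bin's centre.
- spacer0: Brass spacer, a disc 14 mm in diameter and 8 mm high, 10 g; origin at the centre of its underside. Starts lying flat on a land of the sieve. Passes the slots in any attitude.
- spacer1: Brass spacer, a disc 14 mm in diameter and 8 mm high, 10 g; origin at the centre of its underside. Starts lying flat on a land of the sieve. Passes the slots in any attitude.
- spacer2: Brass spacer, a disc 14 mm in diameter and 8 mm high, 10 g; origin at the centre of its underside. Starts lying flat on a land of the sieve. Passes the slots in any attitude.
- spacer3: Brass spacer, a disc 14 mm in diameter and 8 mm high, 10 g; origin at the centre of its underside. Starts lying flat on a land of the sieve. Passes the slots in any attitude.
- spacer4: Brass spacer, a disc 14 mm in diameter and 8 mm high, 10 g; origin at the centre of its underside. Starts lying flat on a land of the sieve. Passes the slots in any attitude.
- nut0: Large dark steel hexagon nut, 32 mm across flats, 24 mm high, 0.1 kg; origin at the centre of its underside. Starts lying flat in the sieve; too big for the slots.
- nut1: Large dark steel hexagon nut, 32 mm across flats, 24 mm high, 0.1 kg; origin at the centre of its underside. Starts lying flat in the sieve; too big for the slots.
- nut2: Large dark steel hexagon nut, 32 mm across flats, 24 mm high, 0.1 kg; origin at the centre of its underside. Starts lying flat in the sieve; too big for the slots.
- bottle: Red bottle, 38 mm diameter, 110 mm high, standing on the bench beyond the work; origin at the centre of its foot. Bystander.
- tumbler: Steel tumbler, 72 mm diameter at the rim, 130 mm high, standing beyond the work; origin at the centre of its foot. Bystander.
- wrench: Steel wrench 180 mm long lying on the bench beyond the work; origin under its middle. Bystander.

How it is judged:
By the outcome, as a careful person would: the job done as asked, in the order asked, and still so for the second after the job is handed in, with the robot touching nothing.
It also fails if it takes over 61 s, if anything falls off the work surface, if the arm or the gripper's body presses on something with over 40 N, if the wrist force passes 120 N, or if a joint passes its speed limit or range.

## Robot

A 6-joint arm with a two-finger parallel gripper is mounted at the origin on the work surface. World frame = base frame: x ahead of the robot, y to its left, z up, the work surface at z = 0. Lengths are in m, angles in rad, forces in N, time in s.
With the tool pointing down it reaches from about 0.375 to 0.9 m from the base axis. Payload 3.1 kg.
Tool frame: the origin (TCP) lies at the centre of the arm's flange, where the gripper is bolted on; the fingertips stand robot.tip_extent ahead of it and the grasp point (between the pads) lies 164 mm ahead of it (robot.tip_extent is the distance from the TCP to the fingertips, in m); z points along the fingers, y is the line along which they close (so a half turn about z gives the same grasp; the last joint's range is limited). The gripper opens to 87 mm and grips with 3 to 60 N. Pads are 19 mm wide; open, the fingers measure 117 mm over their backs; the gripper's body (75 mm by 190 mm) begins 51 mm behind the grasp point.
Start: joints at [-1.3, 0.527, 1.433, -0, 1.181, -0.178], TCP at [0.272, -0.563, 0.405] pointing down, gripper open.
Joint ranges: [-3.08, 3.08], [-0.75, 2.2], [0.22, 2.44], [-1.43, 4.57], [0, 2.65], [-2.85, 2.85]. Speed limits (rad/s): [2.79, 2.79, 3.14, 3.14, 3.14, 3.14].

## Interface

Orientations are given as a unit quaternion [x, y, z, w].
In Python, from rig import get_obs, camera, hand_in, cut_out, robot gives the robot as it stands.
- The arm moves only by the tool step_arm, never from a script. Its argument "rows" is a list of rows, each a list of 6 numbers: the shift along the world's x, y, z in m, then the turn, a rotation vector about the world's x, y, z in degrees. A call has 1 to 12 rows; each row shifts and turns the commanded pose from where the row before left it; what a row does not reach is not made up. A row lasts 1/8 s, in which the tool goes at most 62.5 mm and 10.7 degrees, less where a joint would pass 70% of its speed; a pose out of reach is approached as far as the arm can. A call is refused whole if a number of a shift passes 0.0625 or a number of a turn 10.7, either way. A call with a gripper value outside its range is refused whole. "jaw" is the finger opening in m, from 0 to 0.087, set as the call begins (left out, the last holds). The fingers move at their own pace and stop on an object; "squeeze" is the grip in N (left out, the last holds). Time passes only in rows, so rows that do not move let the fingers close. It gives the time, the measured TCP pose, the force, the opening and the grip force at its end, in the units of the state.
- get_obs(): the state, without advancing time (a new reading comes with each control period).
- camera(name): name is "side" or "top"; returns a dict with "pixels" (420x560x3 uint8, blue, green, red), "depth" (420x560 float32, m along the optical axis (not along the pixel's ray), 0 where there is no reading), "fov_y" (degrees; the focal length in pixels is half the picture's height over the tangent of half this angle, whatever the lens; pixels are square), "cx", "cy" (the principal point, pixels), "k1" (the pictures are not rectified: a ray, as slopes to the right and down, at radius r is drawn at 1 + k1 r^2 times it, then the intrinsics apply), "extrinsics" (4x4, takes a point from camera to world coordinates). Camera axes: x right, y up, looking along -z (the intrinsics and any distortion apply to the point x, -y, -z); pixel columns grow to the right and rows downward; lengths in m; the calibration is good to about 2 mm. A picture is of the moment at which its call begins.
- hand_in(): hands the job in; it is judged then, once.
Trained networks look in the newest picture that a camera, given by its name, has taken for a name from the list of things; names that differ only in an ending like _2 or _b are one class to them, and where a whole thing is asked for, a point or a joint stands for the part that bears it (a point fixed in the world has none). Each returns a list of dicts, best first, with "confidence" (0 to 1); they miss things now and then, are a little off and sometimes report something else, mostly with a low value. They report only what shows in the picture. A call takes as long as a camera call.
- cut_out(label, camera): "region" (420x560 bool, what is visible of it) and "extent" ([centre column, centre row, width, height] in pixels, round what is visible of it).
The state is a dict: "time": time; "q": joint angles; "joint_velocities": joint speeds; "joint_torque": joint torques, N m; "position": TCP position; "tool_rot": TCP orientation; "ft_force": force on the tool from outside, world axes, zero at the start; "moment": the same for the moment, N m; "grip_width": finger opening in m; "grip_force": force on a finger pad.
Only numpy, scipy, OpenCV 4.12 (cv2) and the standard library are available. Lean on these libraries where they do the work, as an engineer would, in place of code of your own. Each camera call takes 0.05 s, during which the arm holds its last target. There are 200 camera calls.

## Working session

There is one attempt and no reset: what is moved stays moved. The work goes in short steps, Python scripts to look and compute and a tool call to move; the robot and the scene stay as the last step left them, time stands still between calls to the robot, and variables do not carry over. Pictures are saved under pics/ and viewed, at most 10 in all, crops included, and the job is handed in when it is done.

Besides the shell and the picture viewer there is one more tool, called after "Emit:" by a JSON object that holds its "api" and its "payload". step_arm: Moves the arm, as the interface text tells. Its arguments: {"type":"object","properties":{"rows":{"type":"array"},"jaw":{"type":"number"},"squeeze":{"type":"number"}},"required":["rows"]}

```bash
mkdir -p pics; cat > h.py <<'E'
import numpy as np, cv2
from rig import get_obs, camera, hand_in, cut_out, robot
def world(c):
    H,W=c["depth"].shape; f=H/2/np.tan(np.radians(c["fov_y"])/2)
    K=np.array([[f,0,c["cx"]],[0,f,c["cy"]],[0,0,1.]])
    u,v=np.meshgrid(np.arange(W),np.arange(H))
    p=np.stack([u,v],-1).reshape(-1,1,2).astype(np.float64)
    s=cv2.undistortPoints(p,K,np.array([c["k1"],0,0,0,0.])).reshape(H,W,2)
    d=c["depth"]; P=np.stack([s[...,0]*d,-s[...,1]*d,-d,np.ones_like(d)],-1)
    return (P@np.array(c["extrinsics"]).T)[...,:3], d>0
E
python3 - <<'E'
from h import *
o=get_obs(); print({k:np.round(v,3) for k,v in o.items()}, robot.tip_extent)
for n in ["top","side"]:
    c=camera(n); cv2.imwrite(f"pics/{n}0.png",c["pixels"]); P,ok=world(c); np.save(f"{n}.npy",P)
    print(n,c["fov_y"],c["k1"],np.round(c["extrinsics"],2).tolist())
    for l in ["sieve","sieve_grip","bin","stop","spacer0","nut0","bottle","tumbler","wrench"]:
        for r in cut_out(l,n)[:6]:
            m=r["region"]&ok
            if m.sum()<5: continue
            q=P[m]; print(l,round(r["confidence"],2),np.round(r["extent"]),np.round(np.median(q,0),3),np.round(np.percentile(q,2,axis=0),3),np.round(np.percentile(q,98,axis=0),3))
E
```

```text
{'time': np.float64(0.0), 'q': array([-1.299,  0.528,  1.434, -0.   ,  1.181, -0.178]), 'joint_velocities': array([-0.   , -0.   , -0.001,  0.001,  0.001,  0.002]), 'joint_torque': array([ -0.   , -44.005, -17.659,   0.063,   0.058,  -0.   ]), 'position': array([ 0.272, -0.562,  0.404]), 'tool_rot': array([ 0.975,  0.223, -0.   , -0.001]), 'ft_force': array([-0.369,  0.335,  0.231]), 'moment': array([ 0.021,  0.011, -0.07 ]), 'grip_force': np.float64(0.0), 'grip_width': np.float64(0.087)} 0.1822
top 47.26337323866402 -0.1186665989617537 [[0.02, 1.0, -0.04, 0.57], [-1.0, 0.02, 0.04, 0.04], [0.04, 0.04, 1.0, 0.93], [0.0, 0.0, 0.0, 1.0]]
sieve 0.55 [186. 242. 103. 115.] [0.531 0.163 0.005] [0.441 0.082 0.   ] [0.625 0.25  0.101]
sieve_grip 0.68 [188. 243.  99. 111.] [0.532 0.163 0.005] [ 0.44   0.081 -0.001] [0.625 0.249 0.101]
bin 0.75 [362. 262. 160. 124.] [ 0.496 -0.158  0.005] [ 0.401 -0.294  0.   ] [ 0.604 -0.02   0.118]
bin 0.41 [376. 135.  30.  21.] [ 0.738 -0.18   0.073] [ 0.724 -0.198  0.011] [ 0.757 -0.169  0.111]
stop 0.65 [358. 263. 162. 118.] [ 0.496 -0.157  0.005] [ 0.401 
[... 1412 characters left out ...]
[0.499 0.155 0.031]
nut0 0.71 [350. 194. 127. 111.] [ 0.493 -0.083  0.04 ] [ 0.388 -0.296  0.003] [ 0.604 -0.014  0.12 ]
nut0 0.7 [288. 260.  15.  16.] [0.548 0.13  0.023] [0.534 0.119 0.007] [0.566 0.136 0.032]
nut0 0.7 [273. 289.  13.  18.] [0.542 0.21  0.027] [0.529 0.187 0.009] [0.558 0.22  0.033]
bottle 0.61 [269. 159.  18.  42.] [ 0.738 -0.176  0.056] [ 0.724 -0.194  0.004] [ 0.757 -0.167  0.112]
tumbler 0.66 [192. 232.  39.  66.] [0.731 0.191 0.095] [0.707 0.142 0.006] [0.772 0.208 0.132]
wrench 0.73 [240. 213.  60.  26.] [0.724 0.01  0.008] [ 0.654 -0.012  0.003] [0.807 0.022 0.011]
wrench 0.61 [268. 159.  13.  40.] [ 0.738 -0.176  0.056] [ 0.724 -0.192  0.006] [ 0.755 -0.167  0.112]
```

View pics/top0.png

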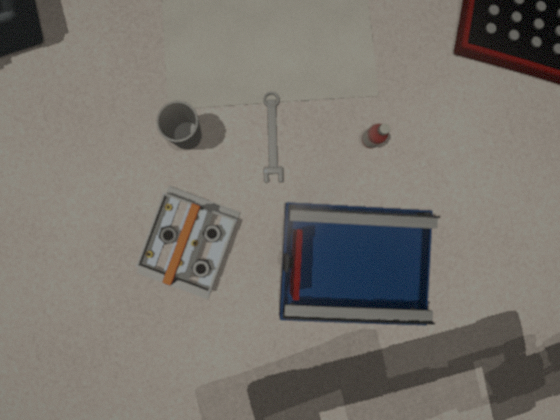

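View pics/side0.png

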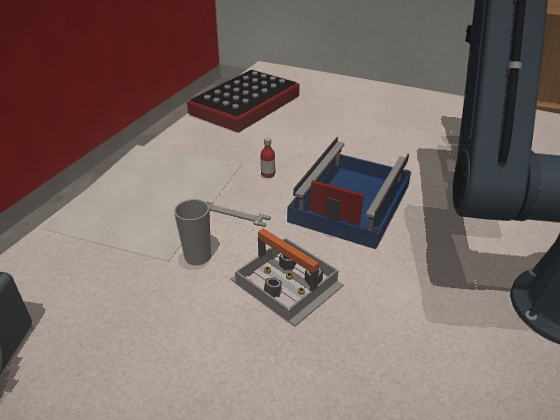

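The top view shows the sieve at about (186,242) with its orange bar tilted. The bin is at (360,262), with the red stop at its left end (column 297) and the rails along rows 218 and 314. Next I fit the poses.

```bash
python3 - <<'E'
from h import *
for n in ["top","side"]:
    P=np.load(f"{n}.npy"); im=cv2.imread(f"pics/{n}0.png"); hsv=cv2.cvtColor(im,cv2.COLOR_BGR2HSV).astype(int)
    x,y,z=P[...,0],P[...,1],P[...,2]; h,s,v=hsv[...,0],hsv[...,1],hsv[...,2]
    def rect(m,t):
        q=P[m]; r=cv2.minAreaRect(q[:,:2].astype(np.float32)*1000)
        print(n,t,m.sum(),"c",np.round(r[0],1),"sz",np.round(r[1],1),"ang",round(r[2],2),"z med/5/95",np.round(np.percentile(z[m],[50,5,95])*1000,1))
    B=(y<0.02)&(y>-0.33)&(x>.36)&(x<.64)
    S=(y>0.05)&(y<0.28)&(x>.4)&(x<.66)
    bar=S&(z>0.092); rect(bar,"bar")
    rect(S&(z>0.03)&(z<0.045)&(s<60),"sievewalls")
    rect(S&(z>0.002)&(z<0.12),"sieveall")
    rect(B&(z>0.006)&(z<.05)&(h>95)&(h<130)&(s>100),"bin blue")
    stop=B&((h<8)|(h>172))&(s>120)&(z>.03); rect(stop,"stop")
    top=stop&(z>.112); rect(top,"stoptop"); 
    q=P[top]; A=np.polyfit(q[:,0],q[:,1],1); print("stop line slope deg",np.degrees(np.arctan(A[0])))
    for t,m in (("far",B&(z>.06)&(s<90)&(x>.54)),("near",B&(z>.06)&(s<90)&(x<.46))):
        rect(m,"rail "+t); hh,e=np.histogram(z[m]*1000,bins=np.arange(60,124,2)); print([(int(a),int(b)) for a,b in zip(e,hh) if b])
        d=cv2.fitLine(P[m][:,:2].astype(np.float32),cv2.DIST_L2,0,.01,.01).ravel(); print("dir deg",np.degrees(np.arctan2(d[1],d[0])))
E
```

```text
top bar 797 c [532.  164.6] sz [ 17.  147.1] ang 70.86 z med/5/95 [ 99.3  96.4 101.9]
top sievewalls 713 c [532.6 165.2] sz [149.3 148.1] ang 71.13 z med/5/95 [33.3 30.5 36.2]
top sieveall 6319 c [529.8 165.3] sz [229.3 259.5] ang 89.99 z med/5/95 [ 5.5  2.2 99.6]
top bin blue 1262 c [ 506.6 -154.1] sz [203.7 292.4] ang 3.37 z med/5/95 [19.7  6.1 45.4]
top stop 483 c [502.2 -36.8] sz [ 10.5 117.6] ang 87.65 z med/5/95 [118.9  90.  121.4]
top stoptop 416 c [502.2 -36.8] sz [ 10.4 117.5] ang 87.96 z med/5/95 [119.2 116.8 121.5]
stop line slope deg -2.1070217713061368
top rail far 1931 c [ 570.2 -160.2] sz [ 58.8 271.3] ang 0.14 z med/5/95 [84.8 81.9 97.1]
[(60, 4), (64, 3), (66, 1), (76, 3), (78, 7), (80, 89), (82, 555), (84, 697), (86, 195), (88, 23), (90, 4), (92, 16), (94, 129), (96, 161), (98, 38), (100, 3), (102, 1), (116, 1), (120, 1)]
dir deg 88.84962
top rail near 2203 c [ 421.5 -154.9] sz [271.2  44.9] ang 87.58 z med/5/95 [84.8 81.4 96.9]
[(60, 1), (62, 2), (72, 1), (74, 6), (76, 24), (78, 28), (80, 114), (82, 606), (84, 725), (86, 221), (88, 35), (90, 36), (92, 51), (94, 149
[... 581 characters left out ...]
]
stop line slope deg -1.9537466108977564
side rail far 873 c [ 573.  -158.9] sz [275.6  52.4] ang 89.44 z med/5/95 [87.2 79.7 99.3]
[(60, 3), (62, 6), (64, 2), (66, 3), (68, 3), (70, 8), (72, 1), (74, 2), (76, 5), (78, 15), (80, 27), (82, 39), (84, 149), (86, 279), (88, 97), (90, 37), (92, 30), (94, 27), (96, 49), (98, 68), (100, 21), (120, 1)]
dir deg 87.968315
side rail near 759 c [ 417.  -155.7] sz [278.4  40.1] ang 87.19 z med/5/95 [87.3 80.5 99.6]
[(60, 5), (62, 3), (64, 2), (66, 1), (68, 5), (70, 1), (72, 2), (76, 2), (78, 11), (80, 19), (82, 29), (84, 116), (86, 260), (88, 104), (90, 23), (92, 16), (94, 22), (96, 40), (98, 79), (100, 15), (102, 1), (112, 2), (120, 1)]
dir deg 88.0819
```

Emit:
{"api": "step_arm", "payload": {"rows": [[0.018,0.051,0,0,0,-3.75],[0.018,0.051,0,0,0,-3.75],[0.018,0.051,0,0,0,-3.75],[0.018,0.051,0,0,0,-3.75],[0.018,0.051,0,0,0,-3.75],[0.018,0.051,0,0,0,-3.75],[0.018,0.051,0,0,0,-3.75],[0.018,0.051,0,0,0,-3.75],[0.018,0.051,0,0,0,-3.75],[0.018,0.051,0,0,0,-3.75],[0.018,0.051,0,0,0,-3.75],[0.018,0.051,0,0,0,-3.75]], "jaw": 0.087, "squeeze": 45}}

```text
time: 2.5
position: [0.4883, 0.051, 0.4051]
tool_rot: [0.986, -0.168, 0.001, 0.0]
ft_force: [1.0, -0.7, 0.1]
grip_width: 0.0868
grip_force: 0.0
```

```bash
python3 - <<'E'
from h import *
o=get_obs(); print(np.round(o["q"],3),np.round(o["position"],4),np.round(o["tool_rot"],4))
P=np.load("top.npy"); im=cv2.imread("pics/top0.png"); hsv=cv2.cvtColor(im,cv2.COLOR_BGR2HSV).astype(int)
a=np.radians(-2.05); ex=np.array([np.cos(a),np.sin(a)]); ey=np.array([-np.sin(a),np.cos(a)])
for n in ["top","side"]:
    P=np.load(f"{n}.npy"); im=cv2.imread(f"pics/{n}0.png"); s=cv2.cvtColor(im,cv2.COLOR_BGR2HSV).astype(int)[...,1]
    z=P[...,2]; B=(P[...,1]<0.02)&(P[...,1]>-0.33)&(P[...,0]>.36)&(P[...,0]<.64)&(s<90)
    u=(P[...,:2]@ex)*1000; w=(P[...,:2]@ey)*1000
    for lo,hi in ((.079,.089),(.093,.1)):
        for t in (0,1):
            m=B&(z>lo)&(z<hi)&((u>505) if t else (u<505))
            m&=(abs(u-505)>55)
            print(n,lo,t,"u pct",np.round(np.percentile(u[m],[3,50,97]),1),"w",np.round(np.percentile(w[m],[1,99]),1))
print("stop face est: bin frame", ex,ey)
E
```

```text
[-0.124  0.347  1.761 -0.     1.032  1.784] [0.4883 0.051  0.4051] [ 9.858e-01 -1.680e-01  6.000e-04  0.000e+00]
top 0.079 0 u pct [409.2 418.9 428.4] w [-271.    -6.6]
top 0.079 1 u pct [578.6 587.7 596.5] w [-272.2   -6.2]
top 0.093 0 u pct [405.  407.6 410.1] w [-270.8   -6.6]
top 0.093 1 u pct [596.7 598.8 601.2] w [-272.3   -7.2]
side 0.079 0 u pct [404.5 419.  427.7] w [-271.   -3.]
side 0.079 1 u pct [577.9 587.2 598.3] w [-269.2   -2.4]
side 0.093 0 u pct [404.3 406.9 410.6] w [-268.7   -4.6]
side 0.093 1 u pct [596.3 598.2 601.6] w [-270.9   -3.3]
stop face est: bin frame [ 0.99935999 -0.03577162] [0.03577162 0.99935999]
```

Emit:
{"api": "step_arm", "payload": {"rows": [[0.011,0.029,-0.02,0,0,0.3],[0.011,0.029,-0.02,0,0,0],[0.011,0.028,-0.02,0,0,0],[0.0105,0.028,-0.02,0,0,0],[0,0,-0.025,0,0,0],[0,0,-0.02,0,0,0],[0,0,-0.015,0,0,0],[0,0,-0.011,0,0,0],[0,0,0,0,0,0]]}}

```text
time: 3.62
position: [0.5312, 0.163, 0.2532]
tool_rot: [0.986, -0.165, -0.001, 0.0]
ft_force: [0.3, -0.1, 0.7]
grip_width: 0.0869
grip_force: 0.0
```

```bash
python3 - <<'E'
from h import *
o=get_obs(); print(o["time"],np.round(o["position"],4),np.round(o["tool_rot"],4),np.round(o["ft_force"],2))
c=camera("side"); im=c["pixels"]; cv2.imwrite("pics/s1.png",cv2.resize(im[160:360,180:440],None,fx=3,fy=3))
E
```

```text
3.625 [0.5312 0.163  0.2532] [ 9.864e-01 -1.646e-01 -6.000e-04  2.000e-04] [ 0.33 -0.13  0.66]
```

View pics/s1.png

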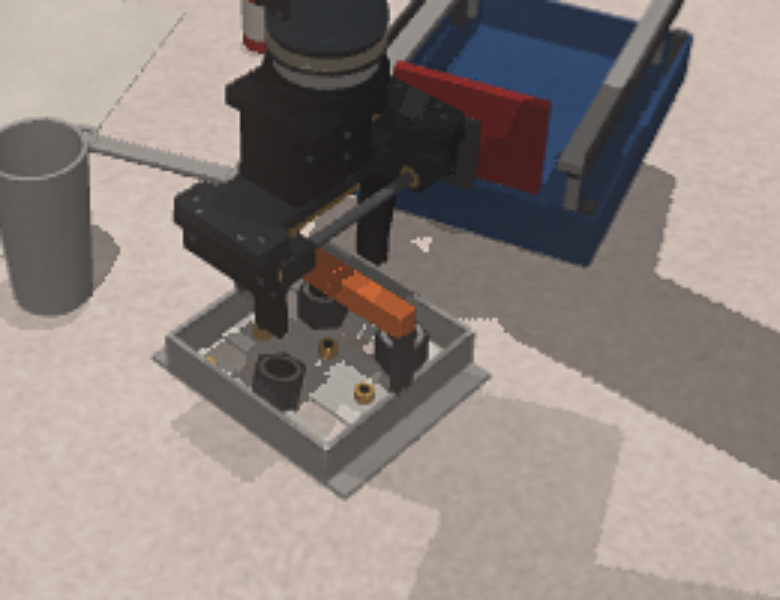

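The fingers straddle the orange bar (crop about 360,290), clear of the parts. I'll trim 2 mm and close.

Emit:
{"api": "step_arm", "payload": {"rows": [[0.0005,0.002,0.0005,0,0,0],[0,0,0,0,0,0],[0,0,0,0,0,0],[0,0,0,0,0,0],[0,0,0,0,0,0],[0,0,0,0,0,0]], "jaw": 0.024, "squeeze": 10}}

```text
time: 4.42
position: [0.5317, 0.1652, 0.2542]
tool_rot: [0.986, -0.164, -0.0, -0.0]
ft_force: [0.1, -0.6, -0.6]
grip_width: 0.0347
grip_force: 0.0
```

Emit:
{"api": "step_arm", "payload": {"rows": [[0,0,0,0,0,0],[0,0,0,0,0,0],[0,0,0,0,0,0]], "jaw": 0.0, "squeeze": 10}}

```text
time: 4.8
position: [0.5317, 0.165, 0.2542]
tool_rot: [0.986, -0.164, -0.0, 0.0]
ft_force: [-0.3, -1.2, 0.1]
grip_width: 0.0157
grip_force: 10.0
```

Emit:
{"api": "step_arm", "payload": {"rows": [[0,0,0,0,0,0],[0,0,0,0,0,0],[0,0,0,0,0,0]], "squeeze": 50}}

```text
time: 5.18
position: [0.5317, 0.1651, 0.2542]
tool_rot: [0.986, -0.164, -0.0, 0.0]
ft_force: [-0.3, -3.3, -0.1]
grip_width: 0.0149
grip_force: 50.0
```

Emit:
{"api": "step_arm", "payload": {"rows": [[0,0,0.002,0,0,0],[0,0,0.004,0,0,0],[0,0,0.008,0,0,0],[0,0,0.013,0,0,0],[0,0,0.018,0,0,0],[0,0,0.021,0,0,0],[0,0,0.022,0,0,0],[0,0,0.021,0,0,0],[0,0,0.018,0,0,0],[0,0,0.013,0,0,0],[0,0,0.007,0,0,0],[0,0,0.003,0,0,0]]}}

```text
time: 6.68
position: [0.5316, 0.1652, 0.4045]
tool_rot: [0.986, -0.164, -0.0, -0.0]
ft_force: [-0.0, 0.8, -8.6]
grip_width: 0.0156
grip_force: 50.0
```

```bash
python3 - <<'E'
from h import *
o=get_obs(); print(o["time"],np.round(o["q"],3),np.round(o["position"],4),np.round(o["tool_rot"],4),np.round(o["ft_force"],2),np.round(o["moment"],2),o["grip_width"])
c=camera("side"); im=c["pixels"]; cv2.imwrite("pics/s2.png",cv2.resize(im[130:330,180:440],None,fx=3,fy=3))
E
```

```text
6.675 [0.101 0.436 1.606 0.    1.1   2.002] [0.5316 0.1652 0.4045] [ 0.9864 -0.1644 -0.     -0.    ] [-0.01  0.82 -8.58] [0.09 0.05 0.02] 0.015606912969098427
```

View pics/s2.png

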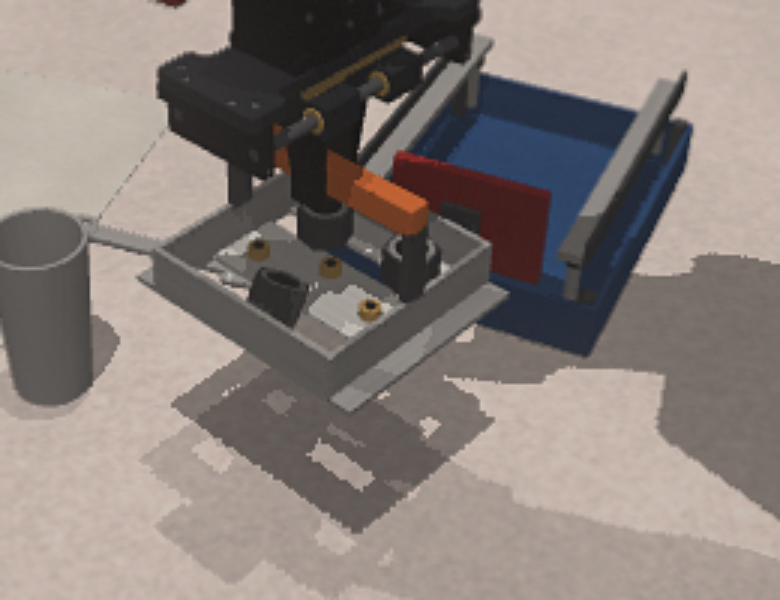

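The sieve hangs level over (320,290) in the crop, with the parts still lying on the lands. Next is a smooth carry over the bin.

Emit:
{"api": "step_arm", "payload": {"rows": [[-0.0006,-0.006,0,0,0,0.3],[-0.0014,-0.014,0,0,0,0.7],[-0.0024,-0.023,0,0,0,1.2],[-0.0033,-0.032,0,0,0,1.65],[-0.0043,-0.042,0,0,0,2.15],[-0.005,-0.0488,0,0,0,2.5],[-0.005,-0.0488,0,0,0,2.5],[-0.0043,-0.042,0,0,0,2.15],[-0.0033,-0.032,0,0,0,1.65],[-0.0024,-0.023,0,0,0,1.2],[-0.0014,-0.014,0,0,0,0.7],[-0.0006,-0.006,0,0,0,0.3]]}}

```text
time: 8.22
position: [0.4976, -0.167, 0.4039]
tool_rot: [1.0, -0.017, -0.0, -0.0]
ft_force: [-0.5, -0.1, -8.3]
grip_width: 0.0155
grip_force: 50.0
```

```bash
cat > look.py <<'E'
from h import *
import sys
o=get_obs(); q=o["tool_rot"]; print(o["time"],np.round(o["position"],4),np.round(q,4),"yaw",round(2*np.degrees(np.arctan2(q[1],q[0])),2),np.round(o["ft_force"],2),np.round(o["moment"],2))
c=camera("top"); im=c["pixels"]; cv2.imwrite(f"pics/t_{sys.argv[1]}.png",np.hstack([cv2.resize(im[190:340,270:450],None,fx=2.2,fy=2.2),cv2.resize(camera("side")["pixels"][100:250,260:440],None,fx=2.2,fy=2.2)]))
P,ok=world(c); ex=np.array([.99936,-.03577]); ey=np.array([.03577,.99936])
x,y,z=P[...,0],P[...,1],P[...,2]; u=(P[...,:2]@ex)*1000-503.1; w=(P[...,:2]@ey)*1000+138.5
hsv=cv2.cvtColor(im,cv2.COLOR_BGR2HSV).astype(int)
m=ok&(abs(u)<130)&(abs(w)<170)&(hsv[...,0]>5)&(hsv[...,0]<17)&(hsv[...,1]>140)&(z>.14)
if m.sum()>30: 
    print("bar in bin frame",np.round(cv2.minAreaRect(np.stack([u[m],w[m]],1).astype(np.float32)),1) if 0 else cv2.minAreaRect(np.stack([u[m],w[m]],1).astype(np.float32)),"z",np.median(z[m]))
E
python3 look.py 1
```

```text
8.225 [ 0.4976 -0.167   0.4039] [ 9.999e-01 -1.720e-02 -3.000e-04 -3.000e-04] yaw -1.97 [-0.49 -0.12 -8.32] [0.08 0.02 0.01]
bar in bin frame ((6.505771636962891, 6.319091796875), (90.64984893798828, 141.4468536376953), 72.19756317138672) z 0.24874056972661696
```

View pics/t_1.png

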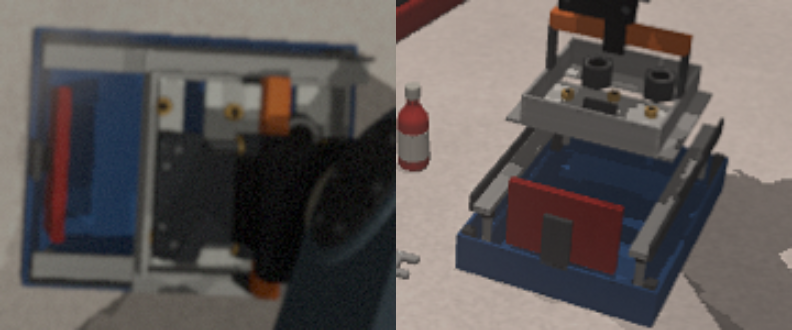

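The sieve is over the bin, with its left wall at column 150 in the crop and still clear of the rails. I'll check its lateral alignment from the depth before lowering.

```bash
python3 - <<'E'
from h import *
ex=np.array([.99936,-.03577]); ey=np.array([.03577,.99936])
for n in ["top","side"]:
    c=camera(n); P,ok=world(c); z=P[...,2]; u=(P[...,:2]@ex)*1000-503.1; w=(P[...,:2]@ey)*1000+138.5
    for lo,hi in ((.146,.160),(.178,.190)):
        m=ok&(z>lo)&(z<hi)&(abs(u)<110)&(abs(w+10)<85)
        for a in range(-80,70,20):
            k=m&(w>a)&(w<a+20)
            if k.sum()>10: print(n,lo,a,k.sum(),np.round(np.percentile(u[k],[1,5,95,99]),1))
        print("w",np.round(np.percentile(w[m],[1,99]),1))
E
```

```text
top 0.146 -80 330 [34.6 39.4 89.2 90.8]
top 0.146 -60 171 [-86.4 -81.2  89.2  89.9]
top 0.146 -40 151 [-88.8 -67.3  88.9  90.2]
top 0.146 -20 460 [-87.6 -85.   87.2  89.4]
top 0.146 0 558 [-87.9 -84.9  86.5  89.6]
top 0.146 20 284 [-87.7 -85.9  88.6  90.1]
top 0.146 40 433 [-88.2 -86.1  87.3  89.5]
top 0.146 60 166 [-88.4 -85.   86.7  90. ]
w [-79.3  64.9]
top 0.178 -80 67 [34.4 38.1 75.1 75.5]
top 0.178 -60 74 [30.6 32.2 74.9 75.1]
top 0.178 -20 22 [-72.3 -71.5  75.2  75.3]
top 0.178 0 63 [-71.8 -71.4  74.9  75.1]
top 0.178 20 61 [-72.9 -72.2  73.8  74. ]
top 0.178 40 72 [-73.5 -72.8  74.   74.2]
top 0.178 60 298 [-71.7 -67.   67.1  73.3]
w [-82.8  65. ]
side 0.146 -80 134 [-87.6 -84.7  68.6  71. ]
side 0.146 -60 122 [-87.5 -85.6  70.8  71.9]
side 0.146 -40 202 [-86.9 -82.9  65.7  71.4]
side 0.146 -20 197 [-87.4 -83.4  67.8  71.3]
side 0.146 0 129 [-89.8 -87.3  66.9  71.9]
side 0.146 20 44 [-89.5 -89.2  88.8  90.1]
side 0.146 40 62 [-89.7 -88.8  89.9  91.2]
side 0.146 60 235 [-87.5 -80.   77.9  86. ]
w [-81.5  67. ]
side 0.178 -80 131 [-71.7 -69.1  71.7  73.9]
side 0.178 -60 128 [-72.2 -71.2  71.6  74.6]
side 0.178 -40 58 [-71.8 -71.5  72.   72.9]
side 0.178 -20 31 [-73.8 -73.2  73.7  74.9]
side 0.178 0 29 [-73.9 -73.7  74.4  74.7]
side 0.178 20 67 [-74.1 -73.7  72.6  73.6]
side 0.178 40 40 [-74.1 -73.9  74.8  76. ]
side 0.178 60 266 [-72.9 -67.8  66.9  72. ]
w [-83.4  68.3]
```

Emit:
{"api": "step_arm", "payload": {"rows": [[-0.0008,0,-0.003,0,0,-0.3],[0,0,-0.006,0,0,0],[0,0,-0.009,0,0,0],[0,0,-0.01,0,0,0],[0,0,-0.009,0,0,0],[0,0,-0.007,0,0,0],[0,0,-0.005,0,0,0],[0,0,-0.003,0,0,0],[0,0,-0.002,0,0,0],[0,0,-0.001,0,0,0],[0,0,0,0,0,0]]}}

```text
time: 9.8
position: [0.497, -0.1664, 0.3494]
tool_rot: [1.0, -0.019, 0.0, 0.0]
ft_force: [0.3, 0.3, -8.3]
grip_width: 0.0158
grip_force: 50.0
```

Emit:
{"api": "step_arm", "payload": {"rows": [[0,0,-0.001,0,0,0],[0,0,-0.001,0,0,0],[0,0,-0.001,0,0,0],[0,0,-0.001,0,0,0],[0,0,-0.001,0,0,0],[0,0,-0.001,0,0,0],[0,0,-0.001,0,0,0],[0,0,0,0,0,0]]}}

```text
time: 10.8
position: [0.4969, -0.1664, 0.3421]
tool_rot: [1.0, -0.019, -0.0, -0.0]
ft_force: [0.5, -0.5, -7.6]
grip_width: 0.0158
grip_force: 50.0
```

Emit:
{"api": "step_arm", "payload": {"rows": [[0,0,-0.0007,0,0,0],[0,0,-0.0007,0,0,0],[0,0,-0.0006,0,0,0],[0,0,0,0,0,0]]}}

```text
time: 11.3
position: [0.4969, -0.1664, 0.3402]
tool_rot: [1.0, -0.019, -0.0, -0.0]
ft_force: [0.0, 0.1, -8.7]
grip_width: 0.0159
grip_force: 50.0
```

Emit:
{"api": "step_arm", "payload": {"rows": [[0,0,-0.0005,0,0,0],[0,0,-0.0005,0,0,0],[0,0,0,0,0,0]]}}

```text
time: 11.68
position: [0.497, -0.1664, 0.3393]
tool_rot: [1.0, -0.019, 0.0, 0.0]
ft_force: [0.3, 0.3, -6.8]
grip_width: 0.0157
grip_force: 50.0
```

Emit:
{"api": "step_arm", "payload": {"rows": [[0,0,-0.0005,0,0,0],[0,0,-0.0005,0,0,0],[0,0,0,0,0,0]]}}

```text
time: 12.05
position: [0.497, -0.1664, 0.3386]
tool_rot: [1.0, -0.019, 0.0, 0.0]
ft_force: [-0.3, 0.6, -3.6]
grip_width: 0.0154
grip_force: 50.0
```

Emit:
{"api": "step_arm", "payload": {"rows": [[0,0,-0.0005,0,0,0],[0,0,0,0,0,0]], "squeeze": 60}}

```text
time: 12.3
position: [0.4971, -0.1665, 0.3381]
tool_rot: [1.0, -0.019, 0.0, 0.0]
ft_force: [-1.3, 1.2, -1.0]
grip_width: 0.0153
grip_force: 60.0
```

Emit:
{"api": "step_arm", "payload": {"rows": [[-0.0007,-0.02,0,0,0,0],[0.0014,0.04,0,0,0,0],[-0.0014,-0.04,0,0,0,0],[0.0014,0.04,0,0,0,0],[-0.0014,-0.04,0,0,0,0],[0.0007,0.02,0,0,0,0]]}}

```text
time: 13.05
position: [0.4986, -0.1705, 0.3387]
tool_rot: [1.0, -0.021, 0.003, 0.003]
ft_force: [0.3, -0.3, -2.6]
grip_width: 0.0157
grip_force: 60.0
```

```bash
python3 look.py 2
```

```text
13.05 [ 0.4986 -0.1705  0.3387] [ 0.9998 -0.0211  0.0029  0.0029] yaw -2.42 [ 0.28 -0.29 -2.63] [0.05 0.1  0.02]
bar in bin frame ((5.692283630371094, 19.966327667236328), (80.37328338623047, 145.6075439453125), 86.5961685180664) z 0.18352589587304802
```

View pics/t_2.png

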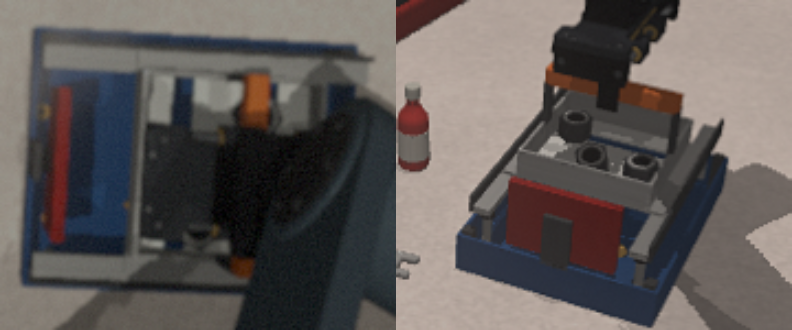

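Spacers are already showing in the bin, at (43,112), (42,213) and (127,205) in the left crop. I'll keep shaking.

Emit:
{"api": "step_arm", "payload": {"rows": [[-0.0007,-0.02,0,0,0,0],[0.0014,0.04,0,0,0,0],[-0.0014,-0.04,0,0,0,0],[0.0014,0.04,0,0,0,0],[-0.0014,-0.04,0,0,0,0],[0.0014,0.04,0,0,0,0],[-0.0014,-0.04,0,0,0,0],[0.0014,0.04,0,0,0,0],[-0.0014,-0.04,0,0,0,0],[0.0014,0.04,0,0,0,0],[-0.0014,-0.04,0,0,0,0],[0.0007,0.02,0,0,0,0]]}}

```text
time: 14.65
position: [0.4984, -0.1707, 0.3385]
tool_rot: [1.0, -0.021, 0.003, 0.003]
ft_force: [-0.1, -3.7, -2.4]
grip_width: 0.0153
grip_force: 60.0
```

Emit:
{"api": "step_arm", "payload": {"rows": [[0,0,0,0,0,0],[0,0,0,0,0,0],[0,0,0,0,0,0]]}}

```text
time: 15.02
position: [0.497, -0.1666, 0.3379]
tool_rot: [1.0, -0.019, 0.0, 0.0]
ft_force: [1.1, 1.7, 0.6]
grip_width: 0.0153
grip_force: 60.0
```

```bash
python3 look.py 3; python3 - <<'E'
from h import *
ex=np.array([.99936,-.03577]); ey=np.array([.03577,.99936])
for n in ["top","side"]:
    c=camera(n); P,ok=world(c)
    for r in cut_out("spacer0",n):
        m=r["region"]&ok
        if m.sum()>3:
            q=np.median(P[m],0); print(n,round(r["confidence"],2),np.round(r["extent"]),"u,w,z",np.round([q[:2]@ex*1000-503.1,q[:2]@ey*1000+138.5,q[2]*1000],0))
E
```

```text
15.025 [ 0.497  -0.1666  0.3379] [ 9.998e-01 -1.950e-02  2.000e-04  1.000e-04] yaw -2.23 [1.11 1.65 0.63] [ 0.2  -0.07 -0.08]
bar in bin frame ((1.9830322265625, 24.61314582824707), (78.70157623291016, 147.2321319580078), 87.33517456054688) z 0.18282602160639094
```

View pics/t_3.png

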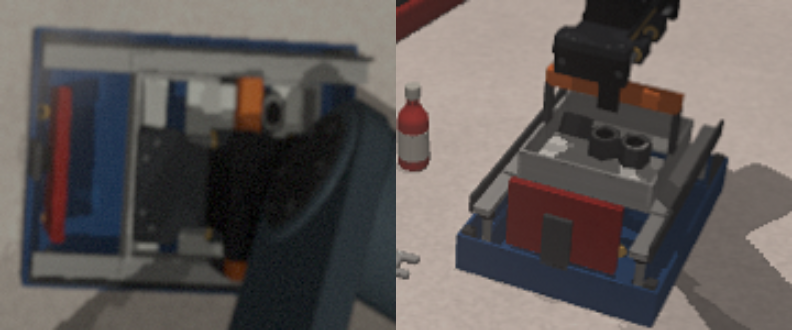

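The side crop shows the three nuts at (575,125), (605,140) and (635,150), and no brass is visible in the sieve. The top crop shows spacers in the bin at (43,112) and (42,213). I'll shake with longer strokes to be sure.

Emit:
{"api": "step_arm", "payload": {"rows": [[-0.0012,-0.035,0,0,0,0],[0.0012,0.035,0,0,0,0],[0.0012,0.035,0,0,0,0],[-0.0012,-0.035,0,0,0,0],[-0.0012,-0.035,0,0,0,0],[0.0012,0.035,0,0,0,0],[0.0012,0.035,0,0,0,0],[-0.0012,-0.035,0,0,0,0],[-0.0012,-0.035,0,0,0,0],[0.0012,0.035,0,0,0,0],[0.0012,0.035,0,0,0,0],[-0.0012,-0.035,0,0,0,0]]}}

```text
time: 16.82
position: [0.4962, -0.162, 0.3376]
tool_rot: [1.0, -0.016, -0.002, -0.002]
ft_force: [-0.1, 1.2, 2.2]
grip_width: 0.015
grip_force: 60.0
```

Emit:
{"api": "step_arm", "payload": {"rows": [[-0.0007,-0.02,0,0,0,0],[0.0014,0.04,0,0,0,0],[-0.0014,-0.04,0,0,0,0],[0.0014,0.04,0,0,0,0],[-0.0014,-0.04,0,0,0,0],[0.0014,0.04,0,0,0,0],[-0.0014,-0.04,0,0,0,0],[0.0014,0.04,0,0,0,0],[-0.0014,-0.04,0,0,0,0],[0.0014,0.04,0,0,0,0],[-0.0014,-0.04,0,0,0,0],[0.0007,0.02,0,0,0,0]]}}

```text
time: 18.32
position: [0.498, -0.1706, 0.3381]
tool_rot: [1.0, -0.022, 0.002, 0.002]
ft_force: [1.1, -2.3, 0.6]
grip_width: 0.0151
grip_force: 60.0
```

Emit:
{"api": "step_arm", "payload": {"rows": [[-0.0004,-0.01,0,0,0,0],[-0.0006,-0.016,0,0,0,0],[-0.0004,-0.01,0,0,0,0],[0,0,0,0,0,0],[0,0,0,0,0,0]]}}

```text
time: 18.95
position: [0.4956, -0.2032, 0.3378]
tool_rot: [1.0, -0.02, 0.0, 0.001]
ft_force: [0.0, -2.9, 1.5]
grip_width: 0.0158
grip_force: 60.0
```

```bash
python3 look.py 4; python3 - <<'E'
from h import *
c=camera("side"); cv2.imwrite("pics/s4.png",cv2.resize(c["pixels"][120:250,290:420],None,fx=4.5,fy=4.5,interpolation=cv2.INTER_CUBIC))
E
```

```text
18.95 [ 0.4956 -0.2032  0.3378] [ 9.998e-01 -1.970e-02  4.000e-04  6.000e-04] yaw -2.26 [ 0.   -2.85  1.46] [-0.26  0.04 -0.06]
bar in bin frame ((1.598846435546875, -18.365386962890625), (75.09268951416016, 146.1486358642578), 87.34969329833984) z 0.18281879299682835
```

View pics/s4.png

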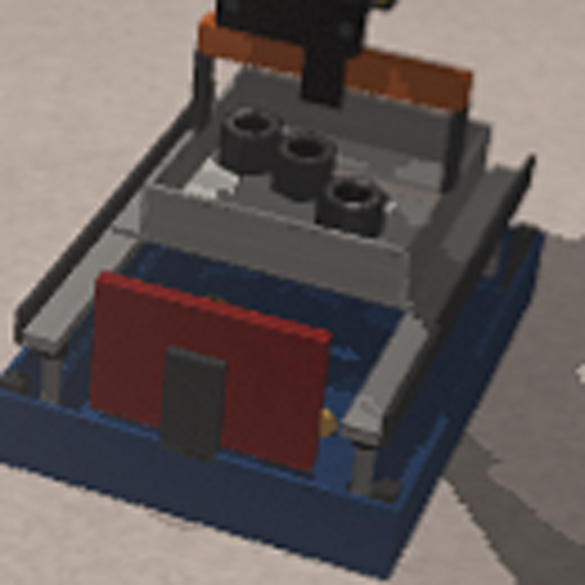

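```bash
cat > brass.py <<'E'
from h import *
ex=np.array([.99936,-.03577]); ey=np.array([.03577,.99936])
for n in ["top","side"]:
    c=camera(n); P,ok=world(c); hsv=cv2.cvtColor(c["pixels"],cv2.COLOR_BGR2HSV).astype(int)
    u=(P[...,:2]@ex)*1000-503.1; w=(P[...,:2]@ey)*1000+138.5
    m=(hsv[...,0]>11)&(hsv[...,0]<30)&(hsv[...,1]>85)&(abs(u)<125)&(abs(w)<165)&(P[...,2]<.15)
    k,lab,st,ce=cv2.connectedComponentsWithStats(m.astype(np.uint8),connectivity=8)
    for i in range(1,k):
        q=lab==i
        if st[i,4]>=2: print(n,st[i,4],np.round(ce[i]),"u,w,z",np.round([np.median(u[q]),np.median(w[q]),np.median(P[...,2][q])*1000]),"hsv",np.round(np.median(hsv[q],0)))
    if n=="top": cv2.imwrite("pics/t_5.png",cv2.convertScaleAbs(cv2.resize(c["pixels"][195:335,275:450],None,fx=4.5,fy=4.2,interpolation=cv2.INTER_CUBIC),alpha=1.6))
E
python3 brass.py
```

```text
top 22 [371. 238.] u,w,z [ 51. -32.  11.] hsv [ 18. 110.  58.]
top 14 [291. 240.] u,w,z [ 38. 125.  12.] hsv [ 17. 102. 104.]
top 14 [346. 262.] u,w,z [ 1. 16. 16.] hsv [ 18. 126.  90.]
top 31 [330. 284.] u,w,z [-42.  45.  16.] hsv [ 18. 136. 111.]
top 3 [289. 289.] u,w,z [-54. 123.  13.] hsv [ 13. 109.  89.]
side 18 [362. 214.] u,w,z [-46.  47.  16.] hsv [ 18. 136. 100.]
```

View pics/t_5.png

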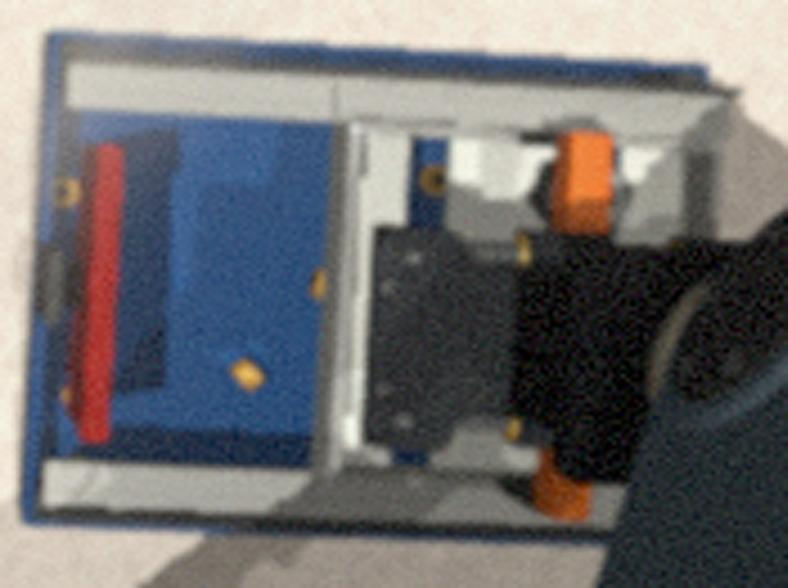

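All five spacers are in the bin, at z 11–16 mm. In the crop they are at (67,190), (68,395), (247,375), (320,285), and (433,180) through a slot. Now I'll slide the sieve toward the stop.

Emit:
{"api": "step_arm", "payload": {"rows": [[0.0001,0.004,0,0,0,0],[0.0003,0.008,0,0,0,0],[0.0004,0.012,0,0,0,0],[0.0005,0.014,0,0,0,0],[0.0005,0.014,0,0,0,0],[0.0004,0.012,0,0,0,0],[0.0003,0.009,0,0,0,0],[0.0002,0.006,0,0,0,0],[0.0001,0.002,0,0,0,0],[0,0,0,0,0,0],[0,0,0,0,0,0]]}}

```text
time: 20.58
position: [0.4983, -0.1212, 0.3377]
tool_rot: [1.0, -0.02, -0.0, -0.001]
ft_force: [0.8, 1.8, 2.5]
grip_width: 0.0156
grip_force: 60.0
```

Emit:
{"api": "step_arm", "payload": {"rows": [[0,0.001,0,0,0,0],[0,0.001,0,0,0,0],[0,0.001,0,0,0,0],[0,0,0,0,0,0]]}}

```text
time: 21.08
position: [0.4984, -0.1185, 0.3378]
tool_rot: [1.0, -0.019, 0.0, 0.0]
ft_force: [-0.1, -1.5, 1.0]
grip_width: 0.0157
grip_force: 60.0
```

Emit:
{"api": "step_arm", "payload": {"rows": [[0,0.001,0,0,0,0],[0,0.001,0,0,0,0],[0,0,0,0,0,0]]}}

```text
time: 21.45
position: [0.4984, -0.1164, 0.3378]
tool_rot: [1.0, -0.019, 0.0, 0.0]
ft_force: [0.2, -0.9, 1.8]
grip_width: 0.015
grip_force: 60.0
```

Emit:
{"api": "step_arm", "payload": {"rows": [[0,0.001,0,0,0,0],[0,0.001,0,0,0,0],[0,0,0,0,0,0],[0,0,0,0,0,0]]}}

```text
time: 21.95
position: [0.4985, -0.1146, 0.3378]
tool_rot: [1.0, -0.019, 0.0, 0.0]
ft_force: [1.1, -3.3, 1.1]
grip_width: 0.0151
grip_force: 60.0
```

```bash
cat > st.py <<'E'
from h import *
ex=np.array([.99936,-.03577]); ey=np.array([.03577,.99936])
F=[]
for i in range(4):
    for n in ("top","side")[i%2:i%2+1]:
        c=camera(n); F.append(get_obs()["ft_force"]); P,ok=world(c); z=P[...,2]*1000; u=(P[...,:2]@ex)*1000-503.1; w=(P[...,:2]@ey)*1000+138.5
        hsv=cv2.cvtColor(c["pixels"],cv2.COLOR_BGR2HSV).astype(int); red=((hsv[...,0]<8)|(hsv[...,0]>172))&(hsv[...,1]>120)
        m=ok&(abs(u)<50)&(z>112)&(z<124)&(w>80)&(w<150)
        if i<2: print(n,"stop top w",np.round(np.percentile(w[m&red],[2,10,50,90,98]),1),"wall w",np.round(np.percentile(w[m&~red],[2,10,50,90,98]),1) if (m&~red).sum() else None,(m&~red).sum())
print("F",np.round(np.mean(F,0),2),np.round(F,1)[:,1])
E
python3 st.py
```

```text
top stop top w [118.9 120.6 125.6 126.7 127. ] wall w [113.1 113.6 116.9 126.8 126.8] 44
side stop top w [116.9 120.  125.6 127.9 129.4] wall w [ 80.4  81.  114.1 119.2 119.8] 32
F [ 0.91 -4.2   0.94] [-4.1 -4.5 -3.4 -4.8]
```

Emit:
{"api": "step_arm", "payload": {"rows": [[0,0.001,0,0,0,0],[0,0,0,0,0,0],[0,0,0,0,0,0]]}}

```text
time: 22.52
position: [0.4985, -0.1135, 0.3379]
tool_rot: [1.0, -0.019, 0.0, 0.0]
ft_force: [1.3, -4.3, 0.5]
grip_width: 0.0154
grip_force: 60.0
```

```bash
python3 st.py
```

```text
top stop top w [120.4 122.  126.6 127.8 128. ] wall w [113.7 114.9 118.6 127.7 128. ] 52
side stop top w [118.9 121.5 126.5 129.1 130.5] wall w [ 80.5  82.  114.7 119.  121.3] 33
F [ 1.08 -4.96  1.76] [-5.1 -5.  -4.7 -5. ]
```

Emit:
{"api": "step_arm", "payload": {"rows": [[0,-0.001,0.0002,0,0,0],[0,0,0,0,0,0]], "squeeze": 5}}

```text
time: 22.98
position: [0.4984, -0.114, 0.3379]
tool_rot: [1.0, -0.02, -0.0, -0.001]
ft_force: [1.9, -1.7, 1.3]
grip_width: 0.0161
grip_force: 5.0
```

Emit:
{"api": "step_arm", "payload": {"rows": [[0,0,0,0,0,0],[0,0,0,0,0,0],[0,0,0,0,0,0],[0,0,0,0,0,0],[0,0,0,0,0,0]], "jaw": 0.06}}

```text
time: 23.6
position: [0.4983, -0.1144, 0.3379]
tool_rot: [1.0, -0.02, -0.0, -0.0]
ft_force: [0.9, -0.1, -0.5]
grip_width: 0.0559
grip_force: 0.0
```

```bash
python3 st.py
```

```text
top stop top w [117.7 118.8 123.8 125.7 125.8] wall w [112.  112.9 117.1 125.8 125.9] 57
side stop top w [115.4 119.  124.5 127.1 128.2] wall w [ 81.4 108.5 112.5 116.6 118.3] 30
F [ 0.11  0.08 -0.17] [ 0.6 -0.3  0.5 -0.4]
```

Emit:
{"api": "step_arm", "payload": {"rows": [[0,0,0.005,0,0,0],[0,0,0.01,0,0,0],[0,0,0.02,0,0,0],[0,0,0.03,0,0,0],[0,0,0.04,0,0,0],[0,-0.03,0.03,0,0,0],[0,-0.05,0,0,0,0],[0,-0.055,0,0,0,0],[0,-0.055,0,0,0,0],[0,-0.05,0,0,0,0],[0,-0.02,0,0,0,0],[0,0,0,0,0,0]]}}

```text
time: 25.3
position: [0.4981, -0.375, 0.473]
tool_rot: [1.0, -0.02, 0.0, -0.0]
ft_force: [0.3, 0.7, -0.5]
grip_width: 0.0597
grip_force: 0.0
```

```bash
python3 brass.py; python3 st.py; python3 - <<'E'
from h import *
ex=np.array([.99936,-.03577]); ey=np.array([.03577,.99936])
c=camera("top"); P,ok=world(c); z=P[...,2]*1000; u=(P[...,:2]@ex)*1000-503.1; w=(P[...,:2]@ey)*1000+138.5
m=ok&(z>110)&(z<124)&(abs(u)<76)&(w<118)&(w>-50)
print("walls",cv2.minAreaRect(np.stack([u[m],w[m]],1).astype(np.float32)),np.median(z[m]))
b=ok&(z>170)&(z<190)&(abs(u)<80)&(w>0)&(w<80); print("bar",cv2.minAreaRect(np.stack([u[b],w[b]],1).astype(np.float32)),np.median(z[b]))
a=cv2.resize(c["pixels"][195:335,275:450],(400,320),interpolation=3)
b=cv2.resize(camera("side")["pixels"][120:250,280:420],(390,320),interpolation=3); cv2.imwrite("pics/end.png",cv2.convertScaleAbs(np.hstack([a,b]),alpha=1.5))
E
```

```text
top 14 [291. 240.] u,w,z [ 38. 125.  13.] hsv [15. 91. 90.]
top 3 [340. 308.] u,w,z [-68.  45. 133.] hsv [ 13. 137.  26.]
top 2 [346. 318.] u,w,z [-94.  23.  84.] hsv [ 12. 108.  56.]
side 17 [362. 214.] u,w,z [-45.  47.  15.] hsv [ 18. 132.  96.]
top stop top w [117.4 118.1 121.7 125.2 125.7] wall w [111.8 112.3 114.4 116.9 125.7] 187
side stop top w [115.9 119.5 124.7 127.4 128.6] wall w [ 82.  109.8 112.8 117.2 118.1] 33
F [ 0.2  -0.17  0.17] [-0.3 -0.3  0.3 -0.3]
walls ((-0.182281494140625, 42.73335266113281), (149.50474548339844, 150.55064392089844), 0.21396566927433014) 115.81480937155642
bar ((-0.7043228149414062, 41.460289001464844), (147.78721618652344, 16.8489990234375), 0.19662967324256897) 182.85430803032915
```

View pics/end.png

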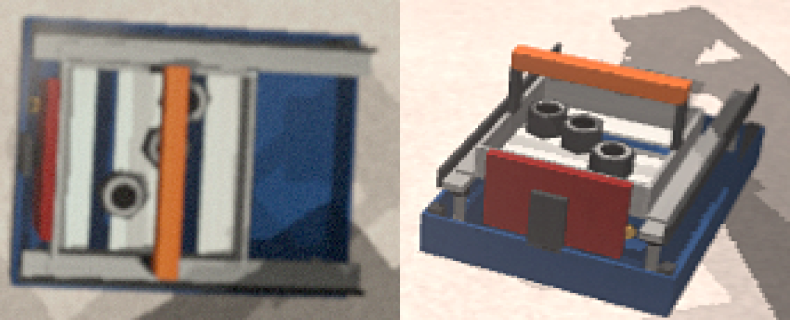

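```bash
python3 - <<'E'
from h import *
ey=np.array([.03577,.99936]); ex=np.array([.99936,-.03577])
c=camera("top"); P1,_=world(c)
for P,im in ((np.load("top.npy"),cv2.imread("pics/top0.png")),(P1,c["pixels"])):
    u=(P[...,:2]@ex)*1000-503.1; w=(P[...,:2]@ey)*1000+138.5; z=P[...,2]*1000
    h=cv2.cvtColor(im,cv2.COLOR_BGR2HSV).astype(int); red=((h[...,0]<8)|(h[...,0]>172))&(h[...,1]>120)
    m=red&(abs(u)<50)&(z>116)&(z<124)&(w>80)&(w<150); print(np.round(np.percentile(w[m],[2,10,50,90,98]),1))
E
```

```text
[114.8 115.7 119.7 123.8 124.5]
[117.3 118.  121.4 125.  125.7]
```

The stop is still pushed back about 1.5 mm from rest, so the sieve is home against it. I'm handing in.

```bash
python3 -c "
from rig import hand_in
print(hand_in())"
```

```text
the job is handed in; nothing more can be done
None
```

The job is handed in at about 25 s. All five brass spacers are in the bin and only the three nuts are left in the sieve, which was let go resting against the red stop. The bottle, tumbler and wrench were not approached. Force readings at the end of each move stayed well under 20 N; I had none during the strokes.

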